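# Work a length of bar stock in behind the post of its bay

## Task

Put the length of square metal bar away in the low wooden stock bay: push one end of it in behind the bay's round steel post, then push the other end round, until the whole bar lies in the bay behind the post, flat along the back fence. Only push it over the desk with the fingertips, never lifting it, and leave the other things on the desk where they are.

Things in the scene. Friction and masses are not known exactly. Their poses are not given: they have to be found in the camera images.
- stock_bay: low wooden bay fixed to the desk: three walls 36 mm high, 12 thick, no floor, no front. Origin on the desk; x points into the bay, y left along the back fence. Inner faces: fence x=+50 mm, side walls y=+-125 mm (they run x=-50 to +50). A fixed round post, 16 mm across, 48 tall, stands in the mouth at x=-45, y=+65
- post_foot (a point): foot of the round steel post, centre of its underside, on the desk. The gap from the post to the bay's right side wall is 182 mm, less than the bar's length, so the bar goes in only at an angle, left end first, behind the post
- bar_center (a point): centre of the loose square aluminium bar, 200 mm long, 22 x 22 mm in section, about 0.2 kg, lying flat on the desk in front of the bay; this point is half-way up (11 mm). Its y axis runs along the bar toward its left end, z up
- bar_end_left (a point): centre of the bar's left end face (the end nearer the post), 100 mm from the bar's centre
- bar_end_right (a point): centre of the bar's right end face, 100 mm from the bar's centre
- reel: reel of solder lying right of the bay, 86 x 62 x 35 mm, origin under its centre; bystander, loose
- dish: small round glass dish left of the bay, 43 mm across, 10 mm high, origin under its centre; bystander, loose
- tray: small open parts tray left of the bar, 66 x 110 x 22 mm (110 along its y), origin under its centre; bystander, loose
- pliers_yellow: pliers with yellow grips lying at the right, 50 x 102 x 11 mm, origin under the centre; bystander, loose
- tape: roll of masking tape lying at the far left, 104 mm across, 25 mm high, origin under its centre; bystander, loose

How it is judged:
By the outcome, as a careful person would: the job done as asked, in the order asked, and still so for the second after the job is handed in, with the robot touching nothing.
It also fails if it takes over 70 s, if anything falls off the work surface, if the arm or the gripper's body presses on something with over 40 N, if the wrist force passes 120 N, or if a joint passes its speed limit or range.

## Robot

A 6-joint arm with a two-finger parallel gripper is mounted at the origin on a cart in front of the work surface, level with it; the furniture and walls round the work are solid. World frame = base frame: x ahead of the robot, y to its left, z up, the work surface at z = 0. Lengths are in m, angles in rad, forces in N, time in s.
With the tool pointing down it reaches from about 0.35 to 1 m from the base axis. Payload 7.1 kg.
Tool frame: the origin (TCP) lies at the very end of the fingers, on their centre line; the grasp point (between the pads) lies manip.tcp_to_grasp behind it (manip.tcp_to_grasp is the distance from the TCP to the grasp point, in m); y points along the fingers, x is the direction in which the jaws open and shut, and the axes are right-handed (so a half turn about y gives the same grasp; the last joint's range is limited). The gripper opens to 85 mm and grips with 20 to 120 N. Pads are 22 mm wide; open, the fingers measure 114 mm over their backs; the gripper's body (76 mm by 85 mm) begins 54 mm behind the grasp point. The pads swing forward as they close: fully open they stand 13 mm farther back than shut.
Start: joints at [-1.263, 0.423, 1.63, -0, 1.089, -0.019], TCP at [0.201, -0.592, 0.231] pointing down, gripper open.
Joint ranges: [-3, 3], [-0.9, 2.11], [0.09, 2.58], [-1.31, 4.45], [0.11, 2.69], [-2.54, 2.54]. Speed limits (rad/s): [2.39, 2.39, 3.01, 3.14, 3.14, 3.14].

## Interface

Orientations are given as [roll, pitch, yaw] about the fixed x, y, z axes, in that order (R = Rz(yaw) Ry(pitch) Rx(roll)).
In Python, from rig import manip gives the robot as it stands.
- The arm moves only by the shell command python3 -m handwheel 'ROWS'. ROWS is JSON, a list of rows, each an object of numbers: "x", "y", "z": the shift along the tool's x, y, z in m; "ax", "ay", "az": the turn, a rotation vector about the tool's x, y, z in degrees; "claw": the opening, from 0 (shut) to 1 (fully open). A call has 1 to 8 rows; each row is the pose to reach, as a shift and turn from the pose commanded when the call began, along the tool's axes at that moment; what a row does not reach only later rows make up. A row lasts 1/12 s, in which the tool goes at most 41.7 mm and 7.16 degrees, less where a joint would pass 70% of its speed; a pose out of reach is approached as far as the arm can. A call with a gripper value outside its range is refused whole. The fingers move at their own pace and stop on an object; the grip force is fixed at half the most. Time passes only in rows, so rows that repeat a pose let the fingers close. It gives the time, the measured TCP pose, the force and the opening at its end, in the units of the state.
- manip.read_state(): the state, without advancing time (a new reading comes with each control period).
- manip.camera(name): name is "scene" or "top"; returns a dict with "image" (420x560x3 uint8, red, green, blue), "camera_matrix" (3x3 intrinsics, pixels), "distortion" ([k1, k2, p1, p2, k3] as OpenCV has them; the pictures are not rectified), "R" (3x3) and "t" (3): a world point X has camera coordinates R X + t. Camera axes: x right, y down, z forward; pixel columns grow to the right and rows downward; lengths in m; the calibration is good to about 2 mm. A picture is of the moment at which its call begins. There is no depth.
- manip.hand_in(): hands the job in, once; it reports no verdict.
The state is a dict: "t": time; "joint_positions": joint angles; "joint_velocities": joint speeds; "effort": joint torques, N m; "ee_pos": TCP position; "ee_rot": TCP orientation; "ft_force": force on the tool from outside, world axes, zero at the start; "wrist_torque": the same for the moment, N m; "grip_width": opening from 0.0 (shut) to 1.0 (fully open).
Only numpy, scipy, OpenCV 4.12 (cv2) and the standard library are available. Lean on these libraries where they do the work, as an engineer would, in place of code of your own. Each camera call takes 0.05 s, during which the arm holds its last target.

## Working session

There is one attempt and no reset: what is moved stays moved. The work goes in short steps, Python scripts to look and compute and a shell command to move; the robot and the scene stay as the last step left them, time stands still between calls to the robot, and variables do not carry over. Pictures are saved under pics/ and viewed, and the job is handed in when it is done.

```bash
ls; mkdir -p pics; python3 - <<'E'
from rig import manip
import cv2,pickle
print(manip.read_state(), manip.tcp_to_grasp)
for n in("scene","top"):
    c=manip.camera(n); cv2.imwrite(f"pics/{n}0.png",c["image"][:,:,::-1]); pickle.dump(c,open(f"{n}0.pkl","wb"))
    print(n,c["camera_matrix"],c["distortion"],c["R"],c["t"])
E
```

```text
pics
{'t': 0.0, 'joint_positions': array([-1.26302156e+00,  4.23822964e-01,  1.63070898e+00, -3.16071011e-06,
        1.08863585e+00, -1.90194682e-02]), 'joint_velocities': array([ 0.00084152, -0.00022832,  0.00066281, -0.00046092,  0.00080699,
       -0.00038474]), 'effort': array([ 1.72401375e-03, -5.57389033e+01, -2.81740808e+01, -1.07295809e-04,
        7.31135078e-03,  5.45072851e-06]), 'ee_pos': array([ 0.20047061, -0.59137819,  0.23054941]), 'ee_rot': array([-1.57076917,  0.00157492, -1.2440006 ]), 'ft_force': array([-0.3595919 , -0.03267082,  1.10454641]), 'wrist_torque': array([ 0.03680058, -0.0242902 ,  0.05522932]), 'grip_width': 0.9977766024875675} 0.0187
scene [[429.73150628   0.         274.62200344]
 [  0.         429.73150628 207.49477724]
 [  0.           0.           1.        ]] [-0.07138654  0.          0.          0.          0.        ] [[ 0.9795342   0.20125665 -0.00291724]
 [ 0.11307107 -0.56220192 -0.81923375]
 [-0.16651631  0.80213762 -0.57345231]] [-0.52690032 -0.00340117  1.6164423 ]
top [[482.6001609    0.         289.50575353]
 [  0.         482.6001609  211.73713683]
 [  0.           0.           1.        ]] [-0.11286582  0.          0.          0.          0.        ] [[ 0.02461621 -0.99935038  0.02632241]
 [-0.99454939 -0.02714955 -0.1006698 ]
 [ 0.10131904 -0.02370083 -0.99457163]] [-0.00383784  0.53490764  1.60216184]
```

View pics/scene0.png

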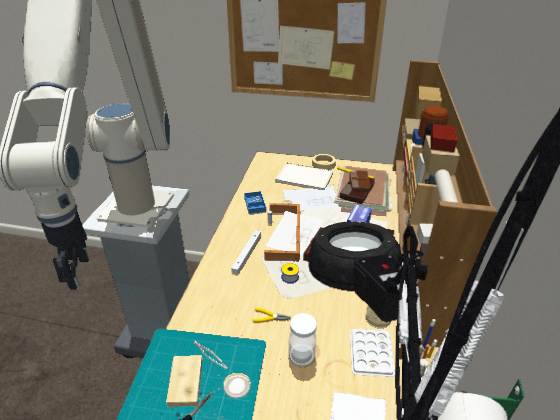

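View pics/top0.png

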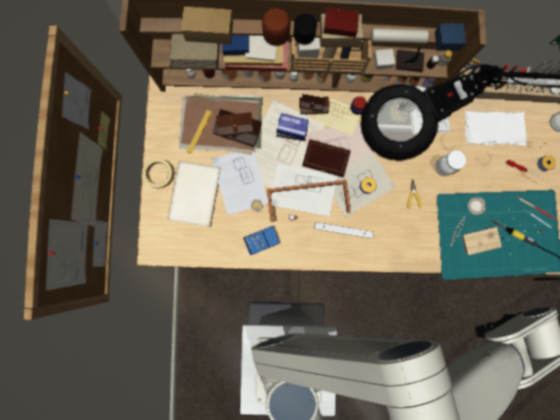

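The top view shows the bay (brown U, about 268–350, 182–220), the post at about (293,217), the bar at about (315–373, 225–236), the tray (262,240), the dish (257,205) and the reel (369,185). I'll enlarge these.

```bash
python3 - <<'E'
import cv2
a=cv2.imread("pics/top0.png")[165:265,230:390]; cv2.imwrite("pics/top0c.png",cv2.resize(a,None,fx=5,fy=5,interpolation=cv2.INTER_CUBIC))
a=cv2.imread("pics/scene0.png")[180:300,210:350]; cv2.imwrite("pics/scene0c.png",cv2.resize(a,None,fx=5,fy=5,interpolation=cv2.INTER_CUBIC))
E
```

```text
(no output)
```

View pics/top0c.png

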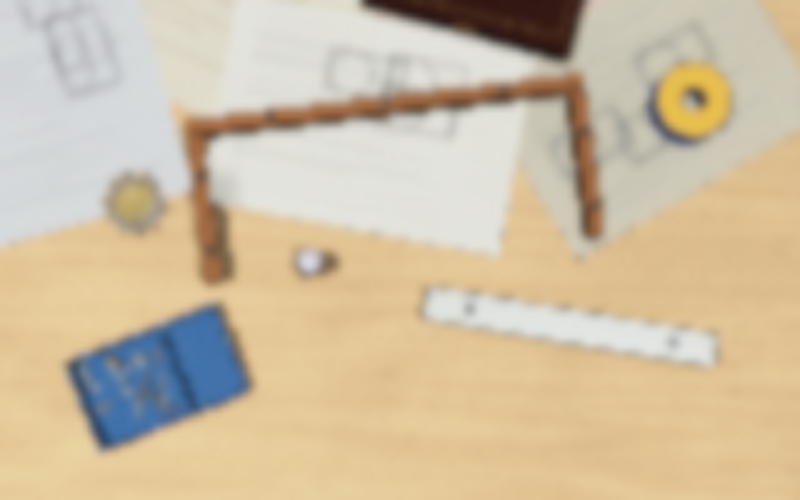

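View pics/scene0c.png

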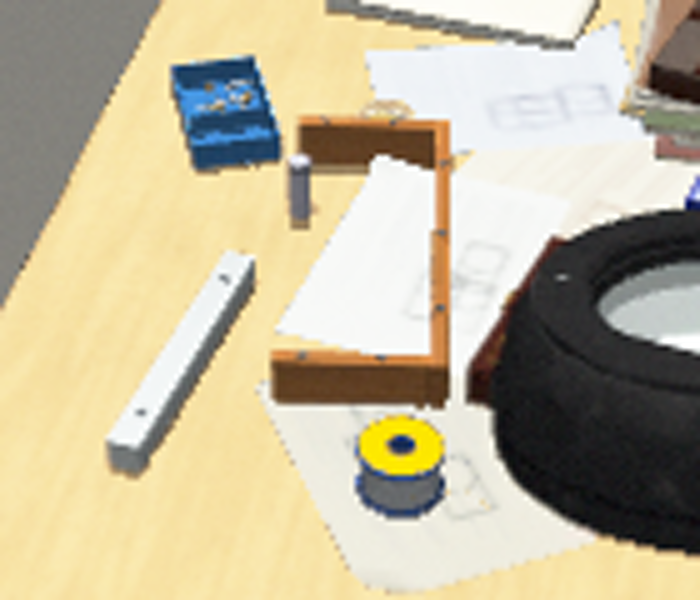

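```bash
cat > h.py <<'E'
import numpy as np,cv2
from rig import manip
def cast(c,uv,z):
    p=cv2.undistortPoints(np.array(uv,float).reshape(-1,1,2),c["camera_matrix"],c["distortion"]).reshape(-1,2)
    d=np.c_[p,np.ones(len(p))]@c["R"]; o=-c["R"].T@c["t"]
    return o+d*((z-o[2])/d[:,2])[:,None]
def crop(uv,u0,v0,k=5): return (np.array(uv,float)+.5)/k-.5+[u0,v0]
def proj(c,X): return cv2.projectPoints(np.array(X,float).reshape(-1,3),cv2.Rodrigues(c["R"])[0],c["t"],c["camera_matrix"],c["distortion"])[0].reshape(-1,2)
E
python3 - <<'E'
from h import *; import pickle
np.set_printoptions(precision=4,suppress=True)
T=pickle.load(open("top0.pkl","rb"));S=pickle.load(open("scene0.pkl","rb"))
t=lambda uv,z:cast(T,crop(uv,230,165),z)[:,:2]; s=lambda uv,z:cast(S,crop(uv,210,180),z)[:,:2]
b=t([(429,287),(421,317),(714,366),(718,335)],.022);print("bar top",b,b.mean(0))
b=s([(232,254),(255,262),(135,450),(108,443)],.022);print("bar scene",b,b.mean(0))
print("post",t([(310,261)],.048),s([(300,161)],.048), "foot scene",s([(300,226)],0))
w=[(187,121),(577,76),(602,236),(200,280)]
print("bay outer top",t([(187,123),(580,76),(602,235),(584,238),(228,278),(203,281)],.036))
print("bay scene",s([(300,120),(450,120),(448,366),(272,362),(432,350),(272,351)],.036))
print("reel",t([(693,97)],.035),s([(401,444)],.035),"tray",t([(68,363),(218,305),(252,387),(103,450)],.022),"dish",t([(134,201)],.01))
hsv=cv2.cvtColor(T["image"],cv2.COLOR_RGB2HSV)
m=((hsv[...,1]<45)&(hsv[...,2]>150)).astype(np.uint8); n,l,st,ce=cv2.connectedComponentsWithStats(m)
for i in range(1,n):
  if 340<ce[i][0]<348 and 222<ce[i][1]<240 and st[i][4]>100:
    cs,_=cv2.findContours((l==i).astype(np.uint8),0,2);r=cv2.minAreaRect(cs[0]);print(ce[i],r); b=cast(T,cv2.boxPoints(r),.022);print(b, cast(T,[ce[i]],.022))
E
```

```text
bar top [[ 0.5028 -0.0786]
 [ 0.4823 -0.0736]
 [ 0.4541 -0.2738]
 [ 0.4752 -0.2763]] [ 0.4786 -0.1756]
bar scene [[ 0.4894 -0.0781]
 [ 0.5067 -0.0836]
 [ 0.4772 -0.2775]
 [ 0.4593 -0.2748]] [ 0.4832 -0.1785]
post [[0.5159 0.0032]] [[0.5198 0.0017]] foot scene [[ 0.5218 -0.0101]]
bay outer top [[ 0.6082  0.088 ]
 [ 0.6481 -0.1776]
 [ 0.54   -0.1939]
 [ 0.5376 -0.1817]
 [ 0.5041  0.0575]
 [ 0.5017  0.0741]]
bay scene [[ 0.5053  0.0684]
 [ 0.6125  0.0899]
 [ 0.6534 -0.1793]
 [ 0.5445 -0.1973]
 [ 0.6411 -0.1661]
 [ 0.5422 -0.187 ]]
reel [[ 0.6362 -0.2554]] [[ 0.6366 -0.2539]] tray [[0.445  0.1636]
 [0.4868 0.0638]
 [0.4321 0.0394]
 [0.3873 0.1382]] dish [[0.5573 0.1232]]
[343.5766 229.9343] ((343.5135192871094, 229.91893005371094), (58.526039123535156, 6.904757499694824), 9.462322235107422)
[[ 0.4806 -0.0746  0.022 ]
 [ 0.5038 -0.0779  0.022 ]
 [ 0.4762 -0.2754  0.022 ]
 [ 0.4529 -0.2717  0.022 ]] [[ 0.4784 -0.1748  0.022 ]]
```

```bash
cat >> h.py <<'E'
def fit(m,w):
    m=np.array(m);w=np.array(w);mm=m.mean(0);wm=w.mean(0);A=(m-mm);B=(w-wm)
    th=np.arctan2((A[:,0]*B[:,1]-A[:,1]*B[:,0]).sum(),(A*B).sum()); R=np.array([[np.cos(th),-np.sin(th)],[np.sin(th),np.cos(th)]])
    t=wm-R@mm; return th,R,t,(A@R.T-B)*1e3
E
python3 - <<'E'
from h import *
np.set_printoptions(precision=4,suppress=True)
m1=np.array([(62,137),(62,-137),(-50,-137),(-50,-125),(-50,125),(-50,137),(-45,65)])/1e3
w1=np.array([[.6082,.088],[.6481,-.1776],[.54,-.1939],[.5376,-.1817],[.5041,.0575],[.5017,.0741],[.5159,.0032]])
m2=np.array([(-50,137),(62,137),(62,-137),(-50,-137),(50,-125),(-50,-125),(-45,65)])/1e3
w2=np.array([[.5053,.0684],[.6125,.0899],[.6534,-.1793],[.5445,-.1973],[.6411,-.1661],[.5422,-.187],[.5198,.0017]])
for m,w in((m1,w1),(m2,w2),(np.r_[m1,m2],np.r_[w1,w2])):
    th,R,t,res=fit(m,w); print(np.degrees(th),t,np.abs(res).max(0)); print(res.tolist())
    bc=np.array([.481,-.177]); print("bar in bay",R.T@(np.array([[.4925,-.0761],[.4647,-.275],[.4975,-.0809],[.4683,-.2762]])-t).T)
    print("post",R@[-.045,.065]+t)
E
```

```text
8.278340904612968 [ 0.5692 -0.0539] [2.671  5.0983]
[[2.671005408700654, 2.5992655078175], [2.2221083863733506, -2.945733475835266], [-0.510883898915411, -2.7717317732781632], [0.16133056921577815, -3.096768314140075], [-2.3342013447192196, 5.098303751236544], [-1.6619868765881465, 0.37326721037464483], [-0.5473722440673262, 0.7433970938248574]]
bar in bay [[-0.0791 -0.1353 -0.0749 -0.1319]
 [-0.0109 -0.2037 -0.0164 -0.2054]]
post [0.5154 0.0039]
8.869109371098032 [ 0.573  -0.0548] [2.8208 4.5071]
[[-2.82078476797662, 4.442411022820142], [0.6400461535104387, 0.21031476838342944], [1.984739245334974, -1.3135037359690709], [0.2239083238478462, -0.5814074815323339], [0.5780891024367019, -4.5071186814057835], [0.6737757796803183, 0.9751101171984328], [-1.279773836833885, 0.774193990505323]]
bar in bay [[-0.0828 -0.141  -0.0786 -0.1376]
 [-0.0086 -0.2009 -0.0141 -0.2026]]
post [0.5185 0.0025]
8.6582854991146 [ 0.5712 -0.0543] [5.0116 5.2195]
[[3.6633587758768127, 2.4800684018022325], [5.01162070283398, -2.7973593916651716], [2.388000582876495, -3.3579628070637413], [2.9815073597981403, -3.694717794211128], [-1.1537681210022563, 4.256219973551051], [-0.5602613440807216, -0.4805350135963504], [1.0217167497450497, -0.007299581095840391], [-4.160261344080658, 5.21946498640366], [-0.6366412241232688, 0.5800684018022195], [-0.28837929716599153, -1.0973593916651925], [-2.1119994171234535, 0.04203719293627284], [-1.6581175330970117, -4.240607601890989], [-1.618492640201908, 1.6052822057888716], [-2.878283250254965, 1.4927004189041608]]
bar in bay [[-0.0811 -0.1385 -0.0769 -0.1351]
 [-0.0097 -0.2022 -0.0152 -0.2039]]
post [0.5169 0.0032]
```

```bash
cat >> h.py <<'E'
from scipy.spatial.transform import Rotation as Ro
O=np.array([.571,-.0545]); TH=np.radians(8.65); RB=np.array([[np.cos(TH),-np.sin(TH)],[np.sin(TH),np.cos(TH)]])
def b2w(p): return RB@np.asarray(p,float)+O
def w2b(p): return (np.asarray(p,float)-O)@RB
def go(x,y,z,yaw):
    s=manip.read_state(); R=Ro.from_euler('xyz',s["ee_rot"]); d=np.array([x,y,z])-s["ee_pos"]
    rv=(R.inv()*Ro.from_euler('xyz',[-np.pi/2,0,np.radians(yaw)])).as_rotvec(degrees=True)
    print("shift mm",np.round(R.inv().apply(d)*1e3,1),"turn",np.round(rv,2),"rows",round(max(np.linalg.norm(d)/.0417,np.linalg.norm(rv)/7.16),1))
def st():
    s=manip.read_state();print("t",round(s["t"],2),"pos",s["ee_pos"].round(4),"yaw",np.degrees(s["ee_rot"]).round(1),"bay mm",(w2b(s["ee_pos"][:2])*1e3).round(1),"F",s["ft_force"].round(1),"g",round(float(s["grip_width"]),2))
E
python3 -c "
from h import *
go(.452,-.092,.12,-18.35)"
```

```text
shift mm [-392.2  111.2  398.5] turn [-4.000e-02 -5.292e+01 -7.000e-02] rows 13.7
```

```bash
python3 -m handwheel '[{"x":-0.04,"z":0.04,"y":0,"ay":-7,"claw":0},{"x":-0.07,"z":0.07,"y":0.01,"ay":-14,"claw":0},{"x":-0.1,"z":0.1,"y":0.02,"ay":-21,"claw":0},{"x":-0.13,"z":0.13,"y":0.03,"ay":-28,"claw":0},{"x":-0.16,"z":0.16,"y":0.04,"ay":-35,"claw":0},{"x":-0.19,"z":0.19,"y":0.05,"ay":-42,"claw":0},{"x":-0.22,"z":0.22,"y":0.06,"ay":-49,"claw":0},{"x":-0.25,"z":0.25,"y":0.07,"ay":-53,"claw":0}]'; python3 -c "
from h import *
st();go(.452,-.092,.06,-18.35)"
```

```text
t 0.1 pos [ 0.2005 -0.5915  0.2306] yaw [-90.    0.1 -71.3] bay mm [-447.  -475.1] F [ 0.5 -0.4  0.1] g 1.0
shift mm [-392.1  171.2  398.5] turn [-4.000e-02 -5.292e+01 -7.000e-02] rows 14.0schema error: expected keys x, y, z, ax, ay, az, claw
```

```bash
python3 -m handwheel '[{"x":-0.03,"y":0,"z":0.03,"ax":0,"ay":-7,"az":0,"claw":0},{"x":-0.06,"y":0.01,"z":0.06,"ax":0,"ay":-14,"az":0,"claw":0},{"x":-0.09,"y":0.02,"z":0.09,"ax":0,"ay":-21,"az":0,"claw":0},{"x":-0.12,"y":0.03,"z":0.12,"ax":0,"ay":-28,"az":0,"claw":0},{"x":-0.15,"y":0.04,"z":0.15,"ax":0,"ay":-35,"az":0,"claw":0},{"x":-0.18,"y":0.05,"z":0.18,"ax":0,"ay":-42,"az":0,"claw":0},{"x":-0.21,"y":0.06,"z":0.21,"ax":0,"ay":-49,"az":0,"claw":0},{"x":-0.24,"y":0.07,"z":0.24,"ax":0,"ay":-53,"az":0,"claw":0}]'; python3 -c "
from h import *
st();go(.452,-.092,.07,-18.35)"
```

```text
t: 0.77
ee_pos: [0.345, -0.2981, 0.1641]
ee_rot: [-1.571, -0.0, -0.313]
ft_force: [0.7, 0.2, 0.3]
grip_width: 0.005
t 0.77 pos [ 0.345  -0.2981  0.1641] yaw [-90.   -0.  -17.9] bay mm [-260.  -206.9] F [0.7 0.2 0.3] g 0.0
shift mm [ 38.2  94.2 229.1] turn [-0.   0.4  0. ] rows 6.0
```

```bash
python3 -m handwheel '[{"x":0,"y":0.015,"z":0.035,"ax":0,"ay":0,"az":0,"claw":0},{"x":0.01,"y":0.03,"z":0.07,"ax":0,"ay":0,"az":0,"claw":0},{"x":0.02,"y":0.045,"z":0.105,"ax":0,"ay":0,"az":0,"claw":0},{"x":0.025,"y":0.06,"z":0.14,"ax":0,"ay":0,"az":0,"claw":0},{"x":0.03,"y":0.07,"z":0.175,"ax":0,"ay":0,"az":0,"claw":0},{"x":0.035,"y":0.08,"z":0.21,"ax":0,"ay":0,"az":0,"claw":0},{"x":0.038,"y":0.094,"z":0.229,"ax":0,"ay":0,"az":0,"claw":0},{"x":0.038,"y":0.094,"z":0.229,"ax":0,"ay":0,"az":0,"claw":0}]'; python3 - <<'E'
from h import *
st();go(.452,-.092,.008,-18.35)
for n in("scene","top"):
    c=manip.camera(n); im=c["image"][:,:,::-1]
    a=im[165:265,230:390] if n=="top" else im[180:300,210:350]
    cv2.imwrite(f"pics/{n}1c.png",cv2.resize(a,None,fx=5,fy=5,interpolation=cv2.INTER_CUBIC))
E
```

```text
t: 1.43
ee_pos: [0.453, -0.0913, 0.0687]
ee_rot: [-1.571, 0.002, -0.315]
ft_force: [0.3, -0.1, 0.8]
grip_width: 0.002
t 1.43 pos [ 0.453  -0.0913  0.0687] yaw [-90.    0.1 -18.1] bay mm [-122.2  -18.6] F [ 0.3 -0.1  0.8] g 0.0
shift mm [-0.6 60.7 -1. ] turn [-0.01  0.29 -0.14] rows 1.5
```

View pics/scene1c.png

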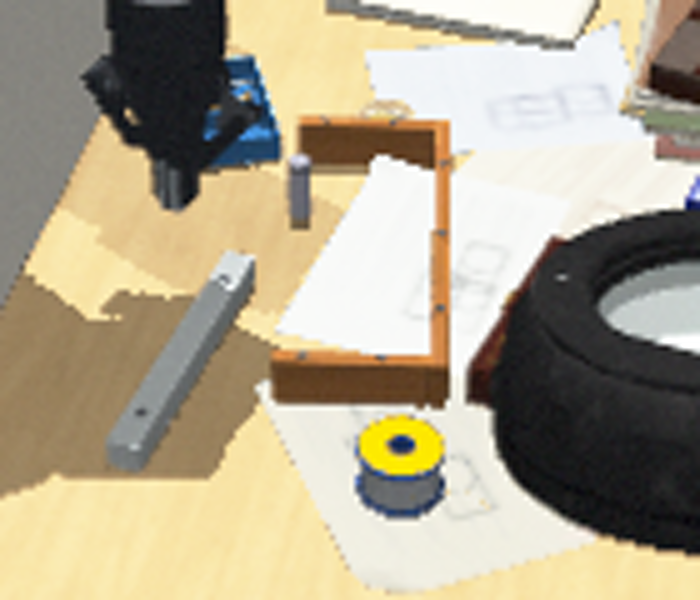

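View pics/top1c.png

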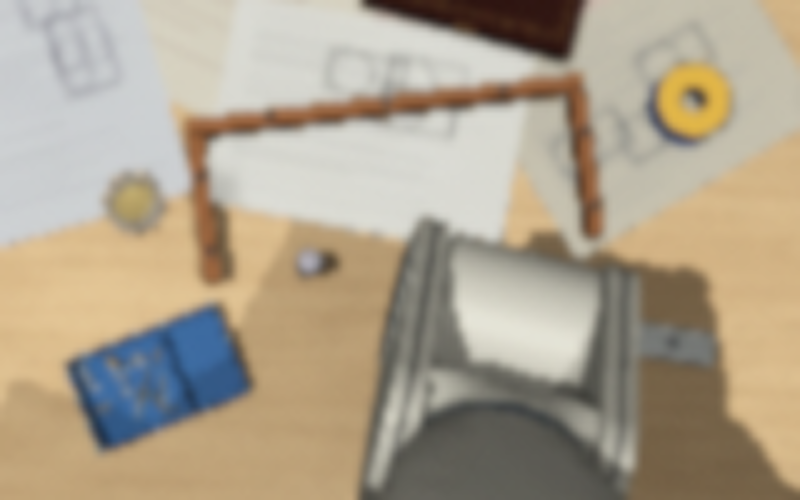

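Scene picture: fingertips at about crop (178,205), in front of the bar's left end (240,260). The wrist hides the bar in the top view, so I'll use the scene camera. Lowering, then pushing along tool x.

```bash
python3 -m handwheel '[{"x":0,"y":0.03,"z":0,"ax":0,"ay":0,"az":0,"claw":0},{"x":0,"y":0.06,"z":0,"ax":0,"ay":0,"az":0,"claw":0},{"x":0,"y":0.06,"z":0,"ax":0,"ay":0,"az":0,"claw":0},{"x":0.006,"y":0.06,"z":0,"ax":0,"ay":0,"az":0,"claw":0},{"x":0.012,"y":0.06,"z":0,"ax":0,"ay":0,"az":0,"claw":0},{"x":0.018,"y":0.06,"z":0,"ax":0,"ay":0,"az":0,"claw":0},{"x":0.022,"y":0.06,"z":0,"ax":0,"ay":0,"az":0,"claw":0},{"x":0.026,"y":0.06,"z":0,"ax":0,"ay":0,"az":0,"claw":0}]'; cat >> h.py <<'E'
def pic(n,tag):
    c=manip.camera(n); im=c["image"][:,:,::-1]
    a=im[165:265,230:390] if n=="top" else im[180:300,210:350]
    cv2.imwrite(f"pics/{n}{tag}.png",cv2.resize(a,None,fx=5,fy=5,interpolation=cv2.INTER_CUBIC)); return c
def sc(uv,z):
    import pickle; c=pickle.load(open("scene0.pkl","rb")); return cast(c,crop(uv,210,180),z)[:,:2]
E
python3 -c "
from h import *
st();pic('scene','2')"
```

```text
t: 2.2
ee_pos: [0.4786, -0.103, 0.0119]
ee_rot: [-1.571, -0.002, -0.319]
ft_force: [-3.1, 2.1, 6.5]
grip_width: -0.002
t 2.2 pos [ 0.4786 -0.103   0.0119] yaw [-90.   -0.1 -18.3] bay mm [-98.7 -34.1] F [-3.1  2.1  6.5] g -0.0
```

View pics/scene2.png

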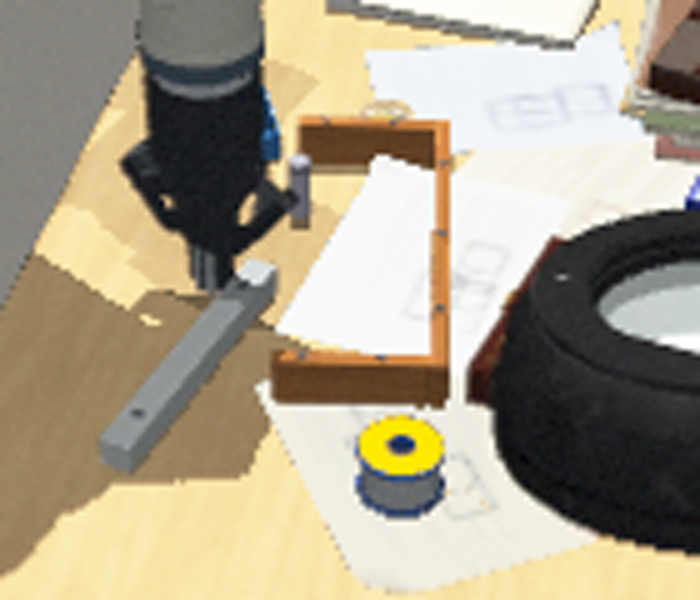

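```bash
cat >> h.py <<'E'
def bar(uvL,uvR,z=.022):
    # midpoints of top end edges, left and right -> centre & phi in bay frame, bias-corrected scene->mean (-2 mm x, +1 y)
    p=sc([uvL,uvR],z)+[-.0023,.0015]; b=w2b(p)*1e3; d=b[0]-b[1]; L=np.hypot(*d); phi=np.degrees(np.arctan2(d[0],d[1])); c=b.mean(0)
    print("ends bay",b.round(1).tolist(),"c",c.round(1),"phi",round(phi,1),"L",round(L,1))
    u=d/L;n=np.array([u[1],-u[0]]);r=c-[-45,65];print("rel post: along",(r@u).round(1),"n",(r@n).round(1))
E
python3 -c "
from h import *
bar((244,258),(121,447))
bar((264,264),(115,450))"
```

```text
ends bay [[-77.7, -13.2], [-137.2, -202.3]] c [-107.5 -107.8] phi 17.5 L 198.2
rel post: along -183.5 n -7.8
ends bay [[-63.7, -19.1], [-140.5, -205.1]] c [-102.1 -112.1] phi 22.4 L 201.2
rel post: along -185.5 n 14.8
```

Scene picture: the bar's left end is now at crop (264,264) and its right end at (115,450). φ is 22°, so the rotation is going as planned. A bit more push is needed.

```bash
python3 -m handwheel '[{"x":0.004,"y":-0.002,"z":0,"ax":0,"ay":0,"az":0,"claw":0},{"x":0.008,"y":-0.002,"z":0,"ax":0,"ay":0,"az":0,"claw":0},{"x":0.012,"y":-0.002,"z":0,"ax":0,"ay":0,"az":0,"claw":0},{"x":0.015,"y":-0.002,"z":0,"ax":0,"ay":0,"az":0,"claw":0},{"x":0.015,"y":-0.002,"z":0,"ax":0,"ay":0,"az":0,"claw":0}]'; python3 -c "
from h import *
st();pic('scene','3')"
```

```text
t: 2.67
ee_pos: [0.491, -0.107, 0.0128]
ee_rot: [-1.571, 0.002, -0.319]
ft_force: [-5.1, 2.3, 9.7]
grip_width: 0.001
t 2.67 pos [ 0.491  -0.107   0.0128] yaw [-90.    0.1 -18.3] bay mm [-87.  -39.8] F [-5.1  2.3  9.7] g 0.0
```

View pics/scene3.png

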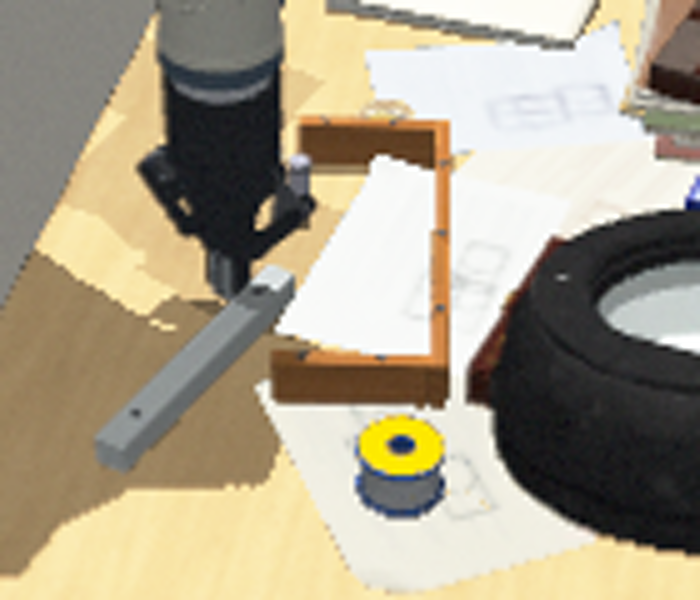

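```bash
python3 -c "
from h import *
bar((282,271),(113,446))
r=b2w(np.array([-45,65])/1e3);print(r)"
```

```text
ends bay [[-51.0, -26.1], [-142.2, -201.7]] c [ -96.6 -113.9] phi 27.4 L 197.8
rel post: along -182.5 n 36.6
[0.51673597 0.00299274]
```

```bash
python3 -c "
from h import *
p=b2w(np.array([-156,-230])/1e3);print(p);go(*p,.012,-18.75)"
```

```text
[ 0.45136599 -0.30534598]
shift mm [  24.7    0.7 -200.8] turn [ 0.    0.48 -0.12] rows 4.9
```

```bash
python3 -m handwheel '[{"x":-0.02,"y":0,"z":0,"ax":0,"ay":0,"az":0,"claw":0},{"x":-0.02,"y":-0.03,"z":-0.02,"ax":0,"ay":0,"az":0,"claw":0},{"x":-0.015,"y":-0.05,"z":-0.055,"ax":0,"ay":0.5,"az":0,"claw":0},{"x":-0.005,"y":-0.05,"z":-0.09,"ax":0,"ay":0.5,"az":0,"claw":0},{"x":0.005,"y":-0.05,"z":-0.125,"ax":0,"ay":0.5,"az":0,"claw":0},{"x":0.015,"y":-0.05,"z":-0.16,"ax":0,"ay":0.5,"az":0,"claw":0},{"x":0.025,"y":-0.05,"z":-0.2,"ax":0,"ay":0.5,"az":0,"claw":0},{"x":0.025,"y":-0.05,"z":-0.2,"ax":0,"ay":0.5,"az":0,"claw":0}]'; python3 -c "
from h import *
pic('scene','4');st();p=b2w(np.array([-156,-230])/1e3);go(*p,.010,-18.75)"
```

```text
t: 3.38
ee_pos: [0.4542, -0.3123, 0.0635]
ee_rot: [-1.574, -0.006, -0.332]
ft_force: [-0.2, 0.1, -0.1]
grip_width: -0.003
t 3.43 pos [ 0.4535 -0.3092  0.063 ] yaw [-90.1  -0.2 -19. ] bay mm [-154.5 -234.1] F [ 1.   0.1 -1.4] g -0.0
shift mm [-3.4 53.   3. ] turn [ 0.08 -0.28  0.2 ] rows 1.3
```

View pics/scene4.png

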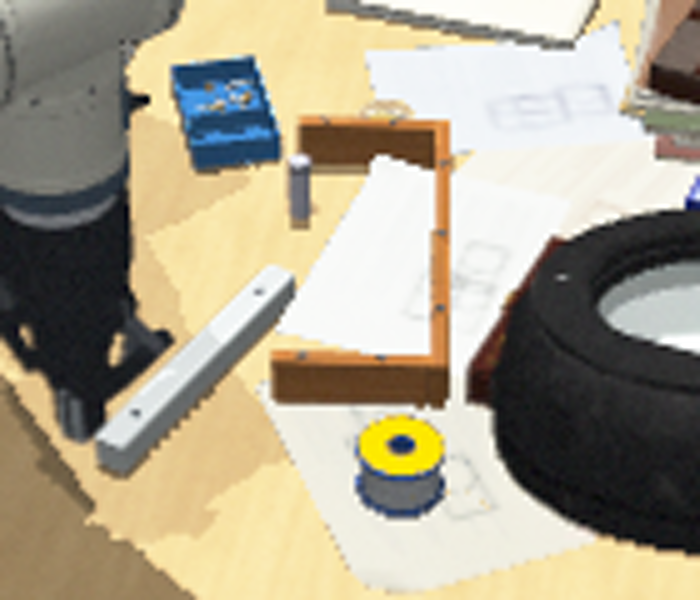

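```bash
python3 -m handwheel '[{"x":-0.003,"y":0.03,"z":0.002,"ax":0,"ay":0,"az":0,"claw":0},{"x":-0.003,"y":0.052,"z":0.002,"ax":0,"ay":0,"az":0,"claw":0},{"x":-0.003,"y":0.052,"z":0.006,"ax":0,"ay":0,"az":0,"claw":0},{"x":-0.003,"y":0.052,"z":0.014,"ax":0,"ay":0,"az":0,"claw":0},{"x":-0.003,"y":0.052,"z":0.022,"ax":0,"ay":0,"az":0,"claw":0},{"x":-0.003,"y":0.052,"z":0.03,"ax":0,"ay":0,"az":0,"claw":0},{"x":-0.003,"y":0.052,"z":0.038,"ax":0,"ay":0,"az":0,"claw":0},{"x":-0.003,"y":0.052,"z":0.046,"ax":0,"ay":0,"az":0,"claw":0}]'; python3 -c "
from h import *
pic('scene','5');st()"
```

```text
t: 4.1
ee_pos: [0.4658, -0.2599, 0.0117]
ee_rot: [-1.571, -0.002, -0.327]
ft_force: [-1.4, -3.6, 3.9]
grip_width: 0.001
t 4.15 pos [ 0.4658 -0.2588  0.0116] yaw [-90.   -0.1 -18.7] bay mm [-134.7 -186.2] F [-0.4  0.3 -0.8] g -0.0
```

View pics/scene5.png

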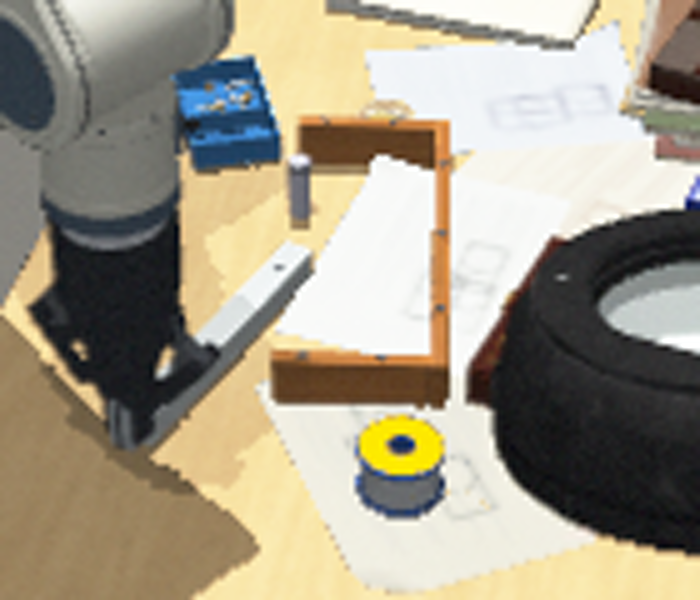

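Scene picture: the bar's left end is at about (302,250). It is sliding straight along its axis and heading behind the post.

```bash
python3 -m handwheel '[{"x":0,"y":0,"z":0.007,"ax":0,"ay":0,"az":0,"claw":0},{"x":0,"y":0,"z":0.014,"ax":0,"ay":0,"az":0,"claw":0},{"x":0,"y":0,"z":0.021,"ax":0,"ay":0,"az":0,"claw":0},{"x":0,"y":0,"z":0.028,"ax":0,"ay":0,"az":0,"claw":0},{"x":0,"y":0,"z":0.035,"ax":0,"ay":0,"az":0,"claw":0},{"x":0,"y":0,"z":0.042,"ax":0,"ay":0,"az":0,"claw":0},{"x":0,"y":0,"z":0.049,"ax":0,"ay":0,"az":0,"claw":0},{"x":0,"y":0,"z":0.055,"ax":0,"ay":0,"az":0,"claw":0}]'; python3 -c "
from h import *
pic('scene','6');st()"
```

```text
t: 4.82
ee_pos: [0.4824, -0.2077, 0.0105]
ee_rot: [-1.571, 0.0, -0.328]
ft_force: [-2.2, -3.6, 2.3]
grip_width: -0.0
t 4.87 pos [ 0.4825 -0.2068  0.0104] yaw [-90.    0.  -18.8] bay mm [-110.4 -137.3] F [ 0.6  0.5 -0. ] g 0.0
```

View pics/scene6.png

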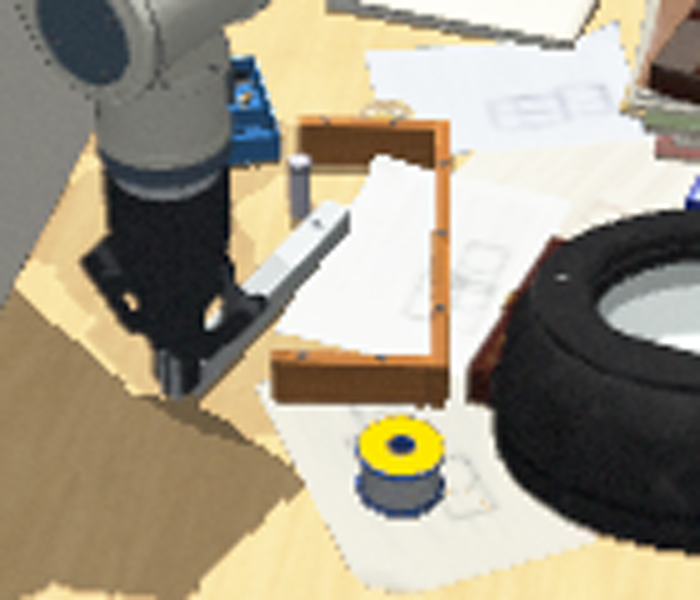

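```bash
python3 -c "
from h import *
print(w2b(sc([(339,207),(302,251)],.022)+[-.0023,.0015])*1e3)"
```

```text
[[-16.08976362  47.49532775]
 [-38.92571965  -3.64303633]]
```

Scene picture: the left end is at (339,207), bay (-16,+47) mm, well behind the post (x=-45). About 46 mm more along the bar.

```bash
python3 -m handwheel '[{"x":0,"y":0,"z":0.007,"ax":0,"ay":0,"az":0,"claw":0},{"x":0,"y":0,"z":0.014,"ax":0,"ay":0,"az":0,"claw":0},{"x":0,"y":0,"z":0.021,"ax":0,"ay":0,"az":0,"claw":0},{"x":0,"y":0,"z":0.028,"ax":0,"ay":0,"az":0,"claw":0},{"x":0,"y":0,"z":0.034,"ax":0,"ay":0,"az":0,"claw":0},{"x":0,"y":0,"z":0.04,"ax":0,"ay":0,"az":0,"claw":0},{"x":0,"y":0,"z":0.046,"ax":0,"ay":0,"az":0,"claw":0},{"x":0,"y":0,"z":0.046,"ax":0,"ay":0,"az":0,"claw":0}]'; python3 -c "
from h import *
pic('scene','7');st()"
```

```text
t: 5.53
ee_pos: [0.4973, -0.1637, 0.0105]
ee_rot: [-1.571, 0.0, -0.327]
ft_force: [0.9, -0.3, 0.6]
grip_width: 0.0
t 5.58 pos [ 0.4973 -0.1641  0.0105] yaw [-90.    0.  -18.7] bay mm [-89.4 -97.3] F [0.2 0.4 0.4] g 0.0
```

View pics/scene7.png

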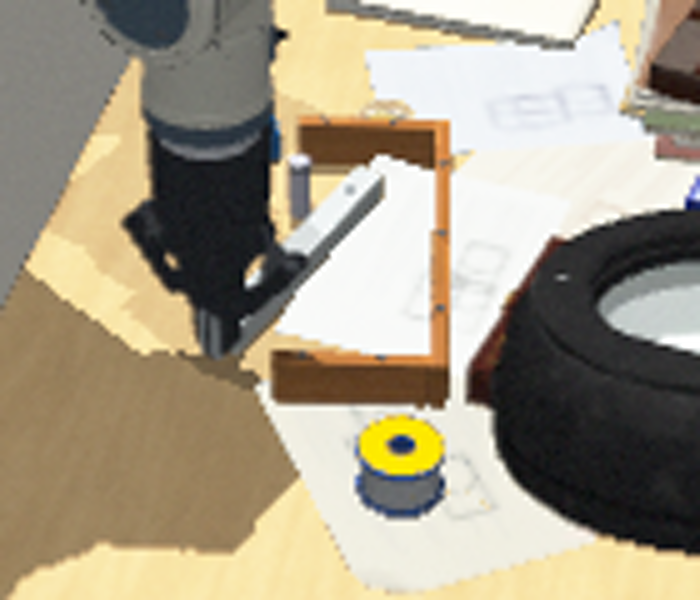

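```bash
python3 -c "
from h import *
p=w2b(sc([(373,172)],.022)+[-.0023,.0015])[0]*1e3;print(p)
f=np.array([-89.4,-97.3]);d=p-f;print(np.hypot(*d),np.degrees(np.arctan2(*d)))"
```

```text
[ 6.26891734 90.40193901]
210.67643354759684 27.007270176615858
```

Left end is at bay (6,90) mm, φ≈27°, so the first end is in behind the post. Next I go round to the front face near the right end.

```bash
python3 -c "
from h import *
p=b2w(np.array([-114,-54])/1e3);go(*p,.010,-8.7)"
```

```text
shift mm [-41.8   0.5  27.1] turn [-1.000e-02 -1.002e+01 -1.000e-02] rows 1.4
```

```bash
python3 -m handwheel '[{"x":0,"y":0,"z":-0.012,"ax":0,"ay":0,"az":0,"claw":0},{"x":-0.005,"y":-0.035,"z":-0.015,"ax":0,"ay":0,"az":0,"claw":0},{"x":-0.042,"y":-0.045,"z":-0.005,"ax":0,"ay":-5,"az":0,"claw":0},{"x":-0.042,"y":-0.045,"z":0.027,"ax":0,"ay":-10,"az":0,"claw":0},{"x":-0.042,"y":-0.02,"z":0.027,"ax":0,"ay":-10,"az":0,"claw":0},{"x":-0.042,"y":0,"z":0.027,"ax":0,"ay":-10,"az":0,"claw":0},{"x":-0.042,"y":0,"z":0.027,"ax":0,"ay":-10,"az":0,"claw":0}]'; python3 -c "
from h import *
pic('scene','8');pic('top','8');st()"
```

```text
t: 6.17
ee_pos: [0.4641, -0.1257, 0.0084]
ee_rot: [-1.57, 0.004, -0.153]
ft_force: [-0.8, 0.6, -0.2]
grip_width: -0.0
t 6.27 pos [ 0.4653 -0.1263  0.0103] yaw [-90.    0.1  -8.8] bay mm [-115.3  -55.1] F [ 0.1 -0.3  0.6] g -0.0
```

View pics/scene8.png

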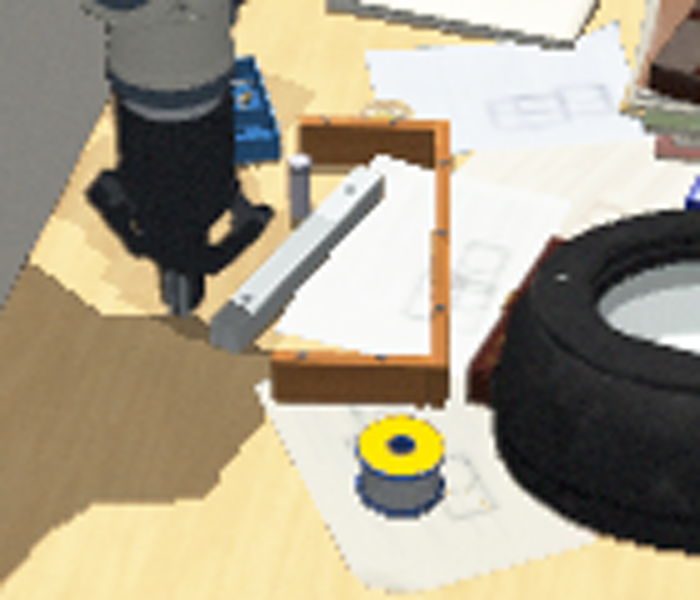

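```bash
python3 -c "
from h import *
for q,y in(((-90,-62),-6),((-60,-68),-2),((-30,-72),3)):
  p=b2w(np.array(q)/1e3);go(*p,.010,y)"
```

```text
shift mm [26.2  0.3  1. ] turn [-0.02 -2.82 -0.11] rows 0.6
shift mm [56.6  0.2  4.3] turn [-0.02 -6.82 -0.11] rows 1.4
shift mm [86.4  0.2  9.5] turn [ -0.03 -11.82  -0.11] rows 2.1
```

```bash
python3 -m handwheel '[{"x":0.008,"y":0,"z":0,"ax":0,"ay":-1,"az":0,"claw":0},{"x":0.016,"y":0,"z":0.001,"ax":0,"ay":-2,"az":0,"claw":0},{"x":0.024,"y":0,"z":0.001,"ax":0,"ay":-3,"az":0,"claw":0},{"x":0.032,"y":0,"z":0.002,"ax":0,"ay":-4,"az":0,"claw":0},{"x":0.04,"y":0,"z":0.003,"ax":0,"ay":-5,"az":0,"claw":0},{"x":0.048,"y":0,"z":0.004,"ax":0,"ay":-6,"az":0,"claw":0},{"x":0.056,"y":0,"z":0.004,"ax":0,"ay":-7,"az":0,"claw":0},{"x":0.056,"y":0,"z":0.004,"ax":0,"ay":-7,"az":0,"claw":0}]'; python3 -c "
from h import *
pic('scene','9');st()"
```

```text
t: 6.93
ee_pos: [0.5244, -0.1306, 0.0109]
ee_rot: [-1.571, -0.003, -0.029]
ft_force: [0.1, -0.0, 0.2]
grip_width: 0.001
t 6.98 pos [ 0.5235 -0.1305  0.0107] yaw [-90.   -0.1  -1.7] bay mm [-58.4 -68. ] F [-0.1  0.7  1.2] g -0.0
```

View pics/scene9.png

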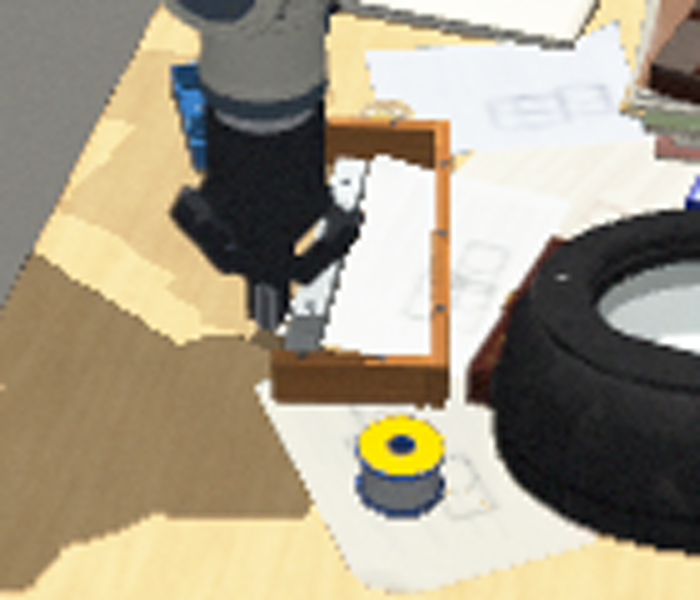

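```bash
python3 -c "
from h import *
bar((352,161),(307,317))"
```

```text
ends bay [[-9.3, 103.2], [-31.4, -73.5]] c [-20.4  14.9] phi 7.1 L 178.1
rel post: along -46.7 n 30.7
```

```bash
python3 -c "
from h import *
for q,y in(((-30,-73),4),((-5,-75),8.65),((8,-75),8.65)):
  p=b2w(np.array(q)/1e3);go(*p,.010,y)"
```

```text
shift mm [28.8  0.8  0.2] turn [ 0.02 -5.74  0.11] rows 0.8
shift mm [53.8  0.8  2.7] turn [  0.03 -10.39   0.11] rows 1.5
shift mm [66.6  0.9  5.1] turn [  0.03 -10.39   0.11] rows 1.6
```

```bash
python3 -m handwheel '[{"x":0.007,"y":0,"z":0,"ax":0,"ay":-1.5,"az":0,"claw":0},{"x":0.014,"y":0,"z":0,"ax":0,"ay":-3,"az":0,"claw":0},{"x":0.021,"y":0,"z":0,"ax":0,"ay":-4.5,"az":0,"claw":0},{"x":0.028,"y":0,"z":0,"ax":0,"ay":-6,"az":0,"claw":0},{"x":0.035,"y":0,"z":0.001,"ax":0,"ay":-7.5,"az":0,"claw":0},{"x":0.042,"y":0,"z":0.001,"ax":0,"ay":-9,"az":0,"claw":0},{"x":0.048,"y":0,"z":0.002,"ax":0,"ay":-10,"az":0,"claw":0},{"x":0.048,"y":0,"z":0.002,"ax":0,"ay":-10,"az":0,"claw":0}]'; python3 -c "
from h import *
pic('scene','10');st()"
```

```text
t: 7.65
ee_pos: [0.5718, -0.1299, 0.0108]
ee_rot: [-1.571, -0.002, 0.145]
ft_force: [-0.3, 0.7, -0.1]
grip_width: 0.004
t 7.7 pos [ 0.571  -0.1298  0.0107] yaw [-90.   -0.1   8.3] bay mm [-11.3 -74.5] F [-0.1 -0.6 -0.6] g 0.0
```

View pics/scene10.png

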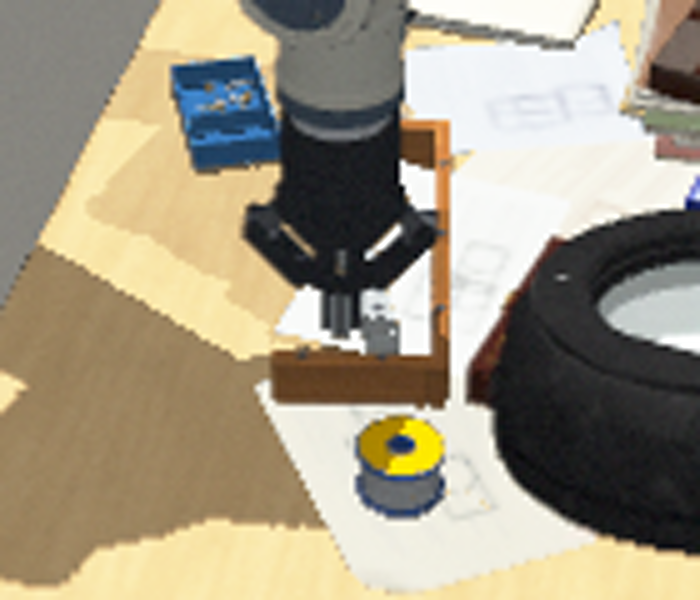

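```bash
python3 -m handwheel '[{"x":0.006,"y":0,"z":0,"ax":0,"ay":0,"az":0,"claw":0},{"x":0.012,"y":0,"z":0,"ax":0,"ay":0,"az":0,"claw":0},{"x":0.012,"y":0,"z":0,"ax":0,"ay":0,"az":0,"claw":0},{"x":-0.015,"y":0,"z":0,"ax":0,"ay":0,"az":0,"claw":0},{"x":-0.03,"y":-0.03,"z":-0.01,"ax":0,"ay":0,"az":0,"claw":0},{"x":-0.06,"y":-0.06,"z":-0.01,"ax":0,"ay":0,"az":0,"claw":0},{"x":-0.1,"y":-0.06,"z":-0.01,"ax":0,"ay":0,"az":0,"claw":0},{"x":-0.12,"y":-0.06,"z":-0.01,"ax":0,"ay":0,"az":0,"claw":0}]'; python3 -c "
from h import *
pic('scene','11');st()"
```

```text
t: 8.37
ee_pos: [0.4498, -0.157, 0.0718]
ee_rot: [-1.571, -0.0, 0.143]
ft_force: [-0.6, 0.1, -0.4]
grip_width: 0.001
t 8.42 pos [ 0.4462 -0.1565  0.0708] yaw [-89.9   0.2   8.2] bay mm [-138.7  -82. ] F [-3.9  0.4 -1.2] g 0.0
```

View pics/scene11.png

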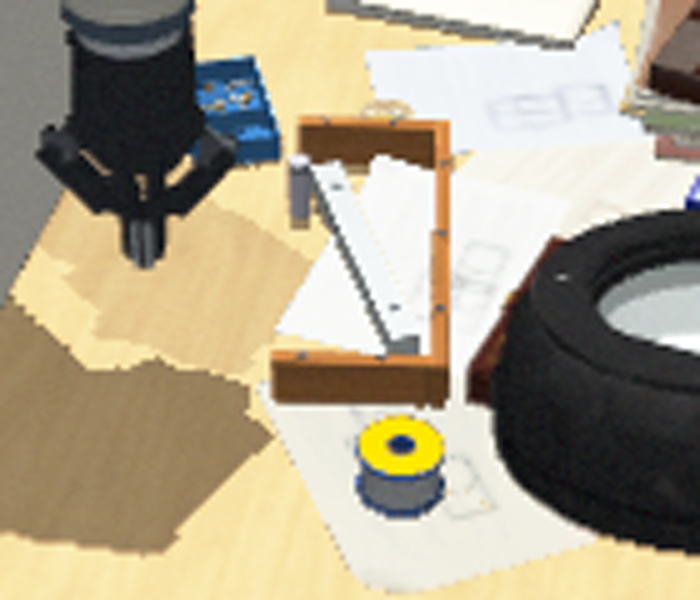

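Scene picture: the bar is inside the bay, left end at (325,164) behind the post and right end near (403,337) close to the fence. It is now tilted the other way.

```bash
python3 -c "
from h import *
bar((325,164),(403,336))
for q in((-75,12),(-40,12),(13,12)):
  p=b2w(np.array(q)/1e3);go(*p,.010,8.65)"
```

```text
ends bay [[-28.5, 98.6], [31.7, -89.7]] c [1.6 4.5] phi -17.8 L 197.6
rel post: along -71.9 n 25.9
shift mm [63.2 60.7 94.4] turn [-0.12 -0.48 -0.25] rows 3.1
shift mm [98.2 60.6 94.7] turn [-0.12 -0.48 -0.25] rows 3.6
shift mm [151.2  60.4  95.2] turn [-0.12 -0.48 -0.25] rows 4.5
```

```bash
python3 -m handwheel '[{"x":0,"y":0,"z":0.035,"ax":0,"ay":0,"az":0,"claw":0},{"x":0.02,"y":0,"z":0.07,"ax":0,"ay":0,"az":0,"claw":0},{"x":0.04,"y":0.01,"z":0.1,"ax":0,"ay":0,"az":0,"claw":0},{"x":0.06,"y":0.035,"z":0.111,"ax":0,"ay":0,"az":0,"claw":0},{"x":0.06,"y":0.06,"z":0.111,"ax":0,"ay":0,"az":0,"claw":0},{"x":0.07,"y":0.06,"z":0.111,"ax":0,"ay":0,"az":0,"claw":0},{"x":0.085,"y":0.06,"z":0.111,"ax":0,"ay":0,"az":0,"claw":0},{"x":0.095,"y":0.06,"z":0.111,"ax":0,"ay":0,"az":0,"claw":0}]'; python3 -c "
from h import *
pic('scene','12');st();p=b2w(np.array((8,30))/1e3);go(*p,.010,8.65)"
```

```text
t: 9.08
ee_pos: [0.5324, -0.0335, 0.011]
ee_rot: [-1.571, -0.0, 0.143]
ft_force: [1.1, -1.0, -0.3]
grip_width: -0.003
t 9.13 pos [ 0.5351 -0.0336  0.0117] yaw [-90.1  -0.2   8.2] bay mm [-32.4  26. ] F [ 2.7 -0.1  0. ] g -0.0
shift mm [40.3  1.9  4.3] turn [ 0.05 -0.44  0.24] rows 1.0
```

View pics/scene12.png

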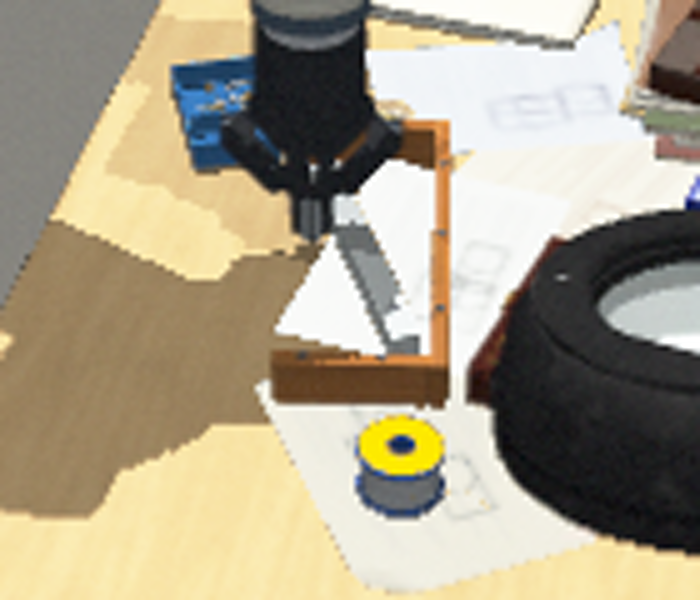

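```bash
python3 -m handwheel '[{"x":0.006,"y":0,"z":0.001,"ax":0,"ay":0,"az":0,"claw":0},{"x":0.012,"y":0,"z":0.002,"ax":0,"ay":0,"az":0,"claw":0},{"x":0.018,"y":0,"z":0.003,"ax":0,"ay":0,"az":0,"claw":0},{"x":0.024,"y":0,"z":0.003,"ax":0,"ay":0,"az":0,"claw":0},{"x":0.029,"y":0,"z":0.003,"ax":0,"ay":0,"az":0,"claw":0},{"x":0.034,"y":0,"z":0.003,"ax":0,"ay":0,"az":0,"claw":0},{"x":0.038,"y":0,"z":0.003,"ax":0,"ay":0,"az":0,"claw":0},{"x":0.038,"y":0,"z":0.003,"ax":0,"ay":0,"az":0,"claw":0}]'; python3 -c "
from h import *
pic('scene','13');st()"
```

```text
t: 9.8
ee_pos: [0.5675, -0.0247, 0.011]
ee_rot: [-1.57, 0.002, 0.143]
ft_force: [-4.5, 0.9, 4.7]
grip_width: -0.002
t 9.85 pos [ 0.5674 -0.0247  0.0109] yaw [-90.    0.1   8.2] bay mm [ 1. 30.] F [-3.5  1.4  4.7] g 0.0
```

View pics/scene13.png

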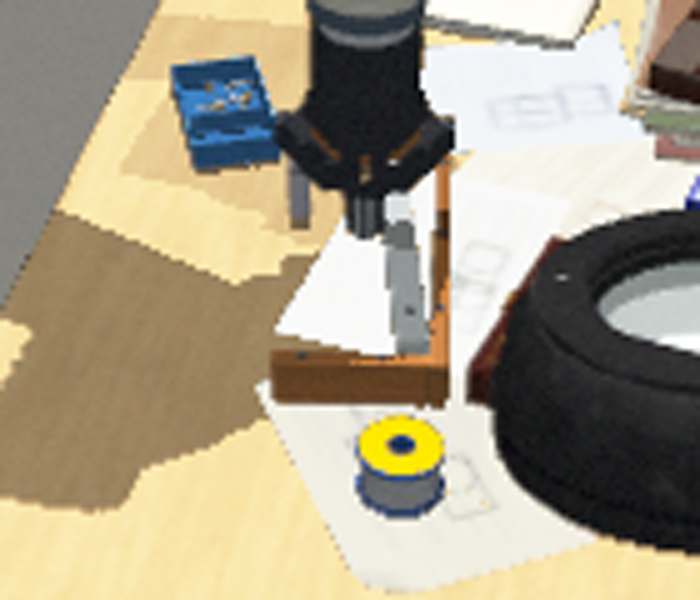

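```bash
python3 -m handwheel '[{"x":0.004,"y":0,"z":0,"ax":0,"ay":0,"az":0,"claw":0},{"x":0.007,"y":0,"z":0,"ax":0,"ay":0,"az":0,"claw":0},{"x":0.01,"y":0,"z":0,"ax":0,"ay":0,"az":0,"claw":0},{"x":0.012,"y":0,"z":0,"ax":0,"ay":0,"az":0,"claw":0},{"x":0.012,"y":0,"z":0,"ax":0,"ay":0,"az":0,"claw":0}]'; python3 -c "
from h import *
pic('scene','14');st()"
```

```text
t: 10.27
ee_pos: [0.58, -0.0233, 0.0107]
ee_rot: [-1.571, 0.0, 0.143]
ft_force: [-2.7, 0.1, 3.5]
grip_width: 0.001
t 10.32 pos [ 0.5799 -0.0233  0.0107] yaw [-90.    0.    8.2] bay mm [13.5 29.5] F [-3.8  0.2  3.9] g -0.0
```

View pics/scene14.png

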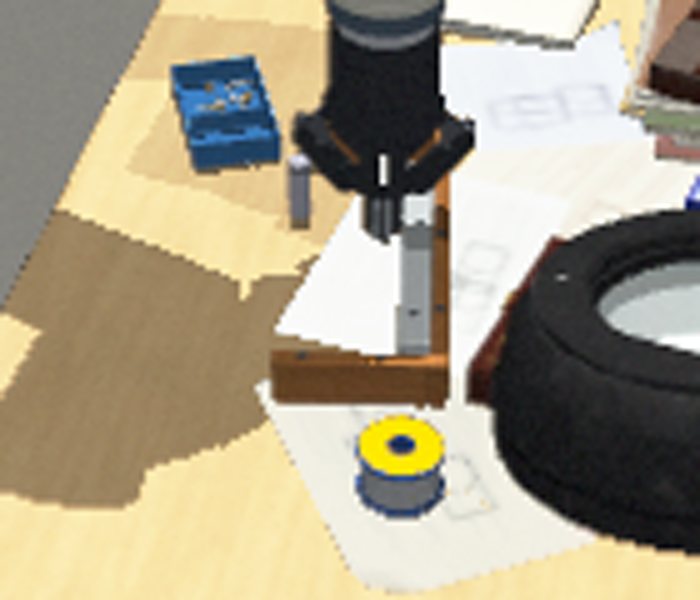

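```bash
python3 -m handwheel '[{"x":0.002,"y":0,"z":0,"ax":0,"ay":0,"az":0,"claw":0},{"x":0.004,"y":0,"z":0,"ax":0,"ay":0,"az":0,"claw":0},{"x":0.004,"y":0,"z":0,"ax":0,"ay":0,"az":0,"claw":0}]'; python3 -c "
from h import *
st()"
```

```text
t: 10.57
ee_pos: [0.58, -0.0231, 0.0099]
ee_rot: [-1.57, 0.008, 0.144]
ft_force: [-12.4, -1.9, 7.1]
grip_width: 0.0
t 10.57 pos [ 0.58   -0.0231  0.0099] yaw [-89.9   0.5   8.2] bay mm [13.7 29.7] F [-12.4  -1.9   7.1] g 0.0
```

The force rose to 12 N with no travel, so the bar is pressed on the fence. Backing off and checking.

```bash
python3 -m handwheel '[{"x":-0.005,"y":0,"z":0,"ax":0,"ay":0,"az":0,"claw":0},{"x":-0.02,"y":0,"z":-0.005,"ax":0,"ay":0,"az":0,"claw":0},{"x":-0.04,"y":-0.02,"z":-0.02,"ax":0,"ay":0,"az":0,"claw":0},{"x":-0.07,"y":-0.05,"z":-0.03,"ax":0,"ay":0,"az":0,"claw":0},{"x":-0.1,"y":-0.07,"z":-0.05,"ax":0,"ay":0,"az":0,"claw":0},{"x":-0.13,"y":-0.08,"z":-0.07,"ax":0,"ay":0,"az":0,"claw":0},{"x":-0.16,"y":-0.09,"z":-0.1,"ax":0,"ay":0,"az":0,"claw":0},{"x":-0.16,"y":-0.09,"z":-0.1,"ax":0,"ay":0,"az":0,"claw":0}]'; python3 -c "
from h import *
pic('scene','15');pic('top','15');st()"
```

```text
t: 11.23
ee_pos: [0.4375, -0.1483, 0.1022]
ee_rot: [-1.573, -0.002, 0.14]
ft_force: [0.1, 0.6, -0.2]
grip_width: -0.001
t 11.33 pos [ 0.4403 -0.1463  0.1015] yaw [-90.1  -0.2   8. ] bay mm [-143.   -71.1] F [ 0.7 -0.2 -0.8] g -0.0
```

View pics/scene15.png

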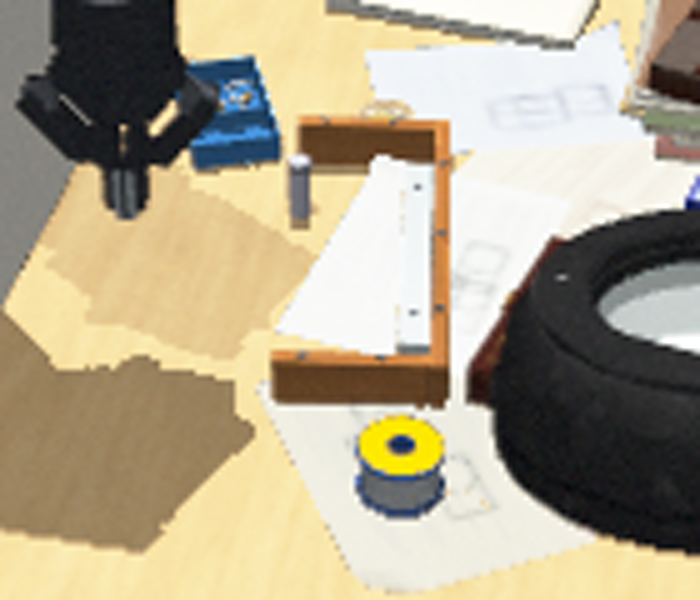

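View pics/top15.png

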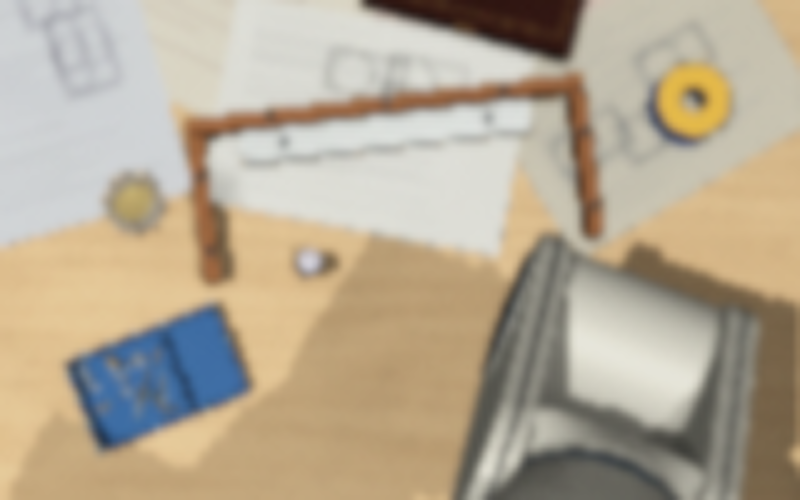

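```bash
python3 -c "
from h import *; import pickle
T=pickle.load(open('top0.pkl','rb'))
a=w2b(cast(T,crop([(284,141),(489,117),(245,163),(530,130)],230,165),.022)[:,:2])*1e3
b=w2b(sc([(418,187),(413,312)],.022))*1e3
print(a.round(1),b.round(1))"
```

```text
[[ 39.9  71.4]
 [ 39.3 -69.6]
 [ 28.2  99.6]
 [ 27.  -96.3]] [[ 40.8  72. ]
 [ 39.8 -66.9]]
```

The scene picture shows the bar along the fence, holes at (418,187) and (413,312). Both views put its centreline at x≈39–41 mm (39 is flush), parallel within 0.5°. Last check is the bystanders' pixels against the first picture, then I hand in.

```bash
python3 - <<'E'
from h import *; import pickle
T=pickle.load(open('top0.pkl','rb'))["image"].astype(int); N=manip.camera("top")["image"].astype(int)
d=np.abs(T-N).max(2)
for n,(u,v,w,h) in dict(reel=(355,172,30,28),dish=(248,198,18,16),tray=(240,222,42,36),pliers=(400,175,28,38),tape=(140,155,38,36)).items():
    print(n,"pixels changed >60:",int((d[v:v+h,u:u+w]>60).sum()),"of",w*h)
st(); print(manip.hand_in())
E
```

```text
reel pixels changed >60: 0 of 840
dish pixels changed >60: 0 of 288
tray pixels changed >60: 0 of 1512
pliers pixels changed >60: 0 of 1064
tape pixels changed >60: 0 of 1368
t 11.38 pos [ 0.4408 -0.1455  0.1011] yaw [-90.1  -0.1   8.1] bay mm [-142.4  -70.3] F [0.4 0.4 0.1] g -0.0
the job is handed in; nothing more can be done
None
```

The bar is in the bay behind the post, flat along the back fence, and the job is handed in at about 11.4 s.

**What I did:** with the fingers shut, I turned the bar to about 27°. I pushed it lengthwise by its right end until the left end was behind the post, then pushed the right end round into the bay. Last, I pushed near the middle until the bar seated on the fence; the force there rose to about 12 N with no more travel.

**Last checks:**
- **Position:** both cameras put the bar's centreline at x ≈ 39–41 mm in the bay, where 39 mm is flush. It is parallel to the fence within about 0.5°, with its ends near y = ±100 mm.
- **Other things on the desk:** the top view showed no marked pixel change at the reel, dish, tray, pliers or tape.
- **Robot:** it stood clear, with the fingertips 0.10 m above the desk and touching nothing.
- **Forces:** the highest wrist force I read was about 14 N.

**What disagreed:** the two cameras differed by about 4 mm in x on the bay and bar, so I worked from their average. The very first move command was refused for missing fields and moved nothing.

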